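Bring the slab roller's second screw to its pointer

TASK

The small bench slab roller has a handwheel with a crank handle on top of each end. The wheel at one end is already set, with its handle in line with its brass pointer; crank the other wheel clockwise (seen from above) until its handle is in line with its own pointer, then let go. Leave the wheel that is already set alone.

Things in the scene. Friction and masses are not known exactly. Their poses are not given: they have to be found in the camera images.
- crank_wheel (a joint): angle (rad) of the handwheel still to be set, a dark steel wheel 106 mm across on a vertical axis: 0 when its handle is in line with its pointer, negative before, growing as it turns clockwise seen from above. Starts 135 to 215 degrees short of 0; stops at -4.6 and +0.6. Stiff (0.12 N m, some 3 N at the handle), stays where it is left.
- crank_axis (a point): point on that wheel's vertical axis, level with the top of rim and hub (a nut stands 3 mm above), about 255 mm above the table. z is up; the pointer, a bent brass strip fixed to the machine, lies in the -x direction, its tip beside the rim 60 to 75 mm from the axis and 2 mm or more below the rim's top.
- crank_handle (a point): middle of that wheel's upright crank handle: round, black, 18 mm in diameter, 44 mm tall, fixed on the rim 47 mm from the axis. This point is 24 mm above the rim's top and 22 mm below the handle's top, some 278 mm above the table; the handle is free on all sides above the rim.
- done_handle (a point): middle of the crank handle of the other, identical handwheel, already set, at the other end of the machine; the two wheel axes are 200 mm apart. It must be left alone.

How it is judged:
At the end, for the whole second after the job is handed in: the cranked wheel is at rest with its handle within 10 degrees of its pointer, and the other wheel's handle is within 10 mm of where it was (value of joint crank_wheel between -0.175 and 0.175 rad and velocity of joint crank_wheel between -0.05 and 0.05 rad/s and distance of done_handle from where it was at the start of the episode below 0.01 m); the robot touches nothing.
It fails at once if the wheel that is already set is turned (its handle moves more than 15 mm) (distance of done_handle from where it was at the start of the episode above 0.015 m).
It also fails if it takes over 54 s, if anything falls off the work surface, if the arm or the gripper's body presses on something with over 40 N, if the wrist force passes 120 N, or if a joint passes its speed limit or range.

ROBOT

A 7-joint arm with a two-finger parallel gripper is mounted at the origin on a cart in front of the work surface, level with it; the furniture and walls round the work are solid. World frame = base frame: x ahead of the robot, y to its left, z up, the work surface at z = 0. Lengths are in m, angles in rad, forces in N, time in s.
With the tool pointing down it reaches from about 0.425 to 0.875 m from the base axis. Payload 4.7 kg.
Tool frame: the origin (TCP) lies between the finger pads; the fingertips stand 14 mm ahead of it and the grasp point (between the pads) lies 5 mm behind it; z points along the fingers, y is the line along which they close (so a half turn about z gives the same grasp; the last joint's range is limited). The gripper opens to 87 mm and grips with 3 to 60 N. Pads are 19 mm wide; open, the fingers measure 117 mm over their backs; the gripper's body (75 mm by 190 mm) begins 51 mm behind the grasp point.
Start: joints at [-1.101, 0.321, -0.07, 1.45, 0.023, 1.371, -0.057], TCP at [0.286, 0.584, 0.237] pointing down, gripper open.
Joint ranges: [-2.86, 2.86], [-0.3, 2.09], [-1.38, 1.24], [0.06, 2.45], [-1.56, 4.7], [0.09, 2.05], [-2.69, 2.69]. Speed limits (rad/s): [2.57, 2.57, 3.14, 3.14, 3.14, 3.14, 3.14].

INTERFACE

Orientations are given as a rotation vector (axis times angle).
In Python, from bench import get_state, get_image, camera_params, close_job gives the robot as it stands. The module is installed in compiled form; this text tells all that it offers.
- The arm moves only by the tool arm_command, never from a script. Its argument "motion" is a list of rows, each a list of 5 numbers: the finger opening in mm, from 0 to 87, then the shift along the tool's x, y, z in mm, then the turn about the tool's z in degrees. In form: [[gripper, x, y, z, spin], ...]. A call has 1 to 5 rows; each row is the pose to reach, as a shift and turn from the pose commanded when the call began, along the tool's axes at that moment; what a row does not reach only later rows make up. A row lasts 1/12 s, in which the tool goes at most 41.7 mm and 7.16 degrees, less where a joint would pass 70% of its speed; a pose out of reach is approached as far as the arm can. A call with a gripper value outside its range is refused whole. The fingers move at their own pace and stop on an object; "newtons" is the grip in N (left out, the last holds). Time passes only in rows, so rows that repeat a pose let the fingers close. It gives the time, the measured TCP pose, the force, the opening and the grip force at its end, in the units of the state.
- get_state(): the state, without advancing time (a new reading comes with each control period).
- get_image(name): name is "scene" or "top" or "wrist"; returns (picture, depth): 384x512x3 uint8, red, green, blue; 384x512 float32, m along the optical axis (not along the pixel's ray), 0 where there is no reading.
- camera_params(name): a dict with "intrinsics" (3x3 intrinsics, pixels), "extrinsics" (4x4, takes a point from camera to world coordinates). Camera axes: x right, y down, z forward; pixel columns grow to the right and rows downward; lengths in m; the calibration is good to about 2 mm. A picture is of the moment at which its call begins: read the wrist's pose just before it. camera_params takes no time and is no camera call; for the wrist camera it gives the pose at the moment of the call.
- close_job(): hands the job in; it is judged then, once.
The state is a dict: "time": time; "joint_positions": joint angles; "qd": joint speeds; "joint_torque": joint torques, N m; "position": TCP position; "tool_rot": TCP orientation; "ft_force": force on the tool from outside, world axes, zero at the start; "torque": the same for the moment, N m; "grip_width": opening from 0.0 (shut) to 1.0 (fully open); "grip_force": force on a finger pad.
Only numpy, scipy, OpenCV 4.12 (cv2) and the standard library are available. Lean on these libraries where they do the work, as an engineer would, in place of code of your own. Each camera call takes 0.05 s, during which the arm holds its last target. There are 200 camera calls.

## Working session

There is one attempt and no reset: what is moved stays moved. The work goes in short steps, Python scripts to look and compute and a tool call to move; the robot and the scene stay as the last step left them, time stands still between calls to the robot, and variables do not carry over. Pictures are saved under pics/ and viewed, at most 10 in all, crops included, and the job is handed in when it is done.

Besides the shell and the picture viewer there is one more tool, called as a command line: name --pt "numbers of a row" for each row, then --argument value for the rest. arm_command: Moves the arm, as the interface text tells. Its arguments: {"type":"object","properties":{"motion":{"type":"array"},"newtons":{"type":"number"}},"required":["motion"]}

```bash
mkdir -p pics
cat > h.py <<'E'
import numpy as np, cv2
from bench import *
def shot(n,f):
    p=camera_params(n); im,d=get_image(n); cv2.imwrite('pics/'+f+'.png',im[:,:,::-1]); np.savez('pics/'+f+'.npz',im=im,d=d,K=p['intrinsics'],T=p['extrinsics']); return im,d,p
def pts(d,p):
    K=np.array(p['intrinsics']);T=np.array(p['extrinsics']); v,u=np.mgrid[:d.shape[0],:d.shape[1]]
    c=np.stack([(u-K[0,2])/K[0,0]*d,(v-K[1,2])/K[1,1]*d,d],-1)
    w=c@T[:3,:3].T+T[:3,3]; w[d==0]=np.nan; return w
E
python3 - <<'E'
from h import *
a=shot('top','top0')[0]; b=shot('scene','sc0')[0]
cv2.imwrite('pics/both.png',cv2.resize(np.vstack([a,b])[:,:,::-1],None,fx=.78,fy=.78))
s=get_state(); print(s)
E
```

```text
{'time': 0.1, 'joint_positions': array([-1.10091046,  0.32175172, -0.07007515,  1.4515471 ,  0.02262031,
        1.3708224 , -0.05691754]), 'qd': array([-0.00125355, -0.0028347 ,  0.000604  , -0.001434  ,  0.0008895 ,
       -0.00043677, -0.00124169]), 'joint_torque': array([-7.35204285e-04, -4.92570984e+01, -4.06173728e-01, -3.13397884e+01,
       -6.40886463e-02,  3.94671725e-02,  6.24841073e-05]), 'position': array([0.28595374, 0.58318997, 0.23557193]), 'tool_rot': array([-7.09694632e-01, -3.06009489e+00,  2.70096480e-03]), 'ft_force': array([0.38690954, 0.18116707, 0.37987168]), 'torque': array([-0.02546098, -0.0062011 , -0.06546752]), 'grip_force': 0.0, 'grip_width': 1.0009640008538592}
```

View pics/both.png

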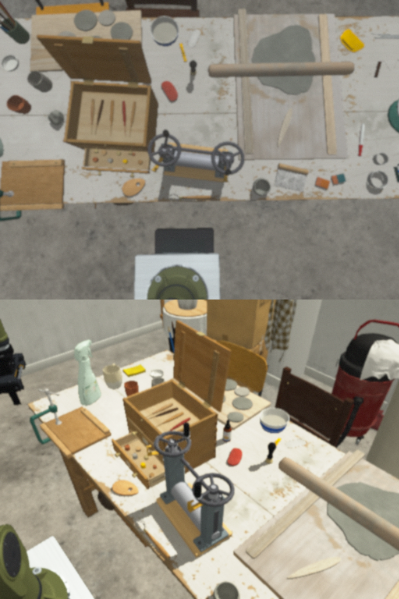

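Run:
```python
from h import *
z=np.load('pics/top0.npz'); w=pts(z['d'],dict(intrinsics=z['K'],extrinsics=z['T']))
c=z['im'][150:240,180:325,::-1]; cv2.imwrite('pics/crop.png',cv2.resize(c,None,fx=5.5,fy=5.5,interpolation=cv2.INTER_CUBIC))
print(z['K'],z['T'])
m=(w[...,2]>.235)&(w[...,2]<.27); m[:150]=0;m[260:]=0;m[:,:180]=0;m[:,325:]=0
n,l,st,ce=cv2.connectedComponentsWithStats(m.astype(np.uint8))
for i in range(1,n):
  if st[i,4]>30:
    q=w[l==i]; print(st[i],ce[i],q.min(0),q.max(0),(q.min(0)+q.max(0))/2)
m2=(w[...,2]>.285)&(w[...,2]<.32);m2[:150]=0;m2[260:]=0;m2[:,:180]=0;m2[:,325:]=0
n,l,st,ce=cv2.connectedComponentsWithStats(m2.astype(np.uint8))
for i in range(1,n):
    q=w[l==i]; print('h',st[i],ce[i],q.mean(0))
```

```text
[[366.32840971   0.         255.91375536]
 [  0.         366.32840971 193.15178965]
 [  0.           0.           1.        ]] [[-0.01564575 -0.98859638  0.14977454  0.37659738]
 [-0.99979324  0.0135222  -0.01518626 -0.07624013]
 [ 0.0129878  -0.14998117 -0.98860354  1.13269748]
 [ 0.          0.          0.          1.        ]]
[189 172  43  42 782] [209.79667519 192.92199488] [ 0.46315156 -0.02930047  0.24234056] [0.56436155 0.07327473 0.26899191] [0.51375656 0.02198713 0.25566624]
[270 182  43  44 772] [291.25518135 201.63860104] [ 0.43130596 -0.22610106  0.23537279] [ 0.53707473 -0.12362416  0.26994908] [ 0.48419034 -0.17486261  0.25266094]
h [208 166   8   8  50] [211.48 169.74] [0.55960842 0.01338175 0.29740823]
h [288 217   8   8  49] [291.91836735 220.24489796] [ 0.43944652 -0.1703152   0.2973837 ]
```

View pics/crop.png

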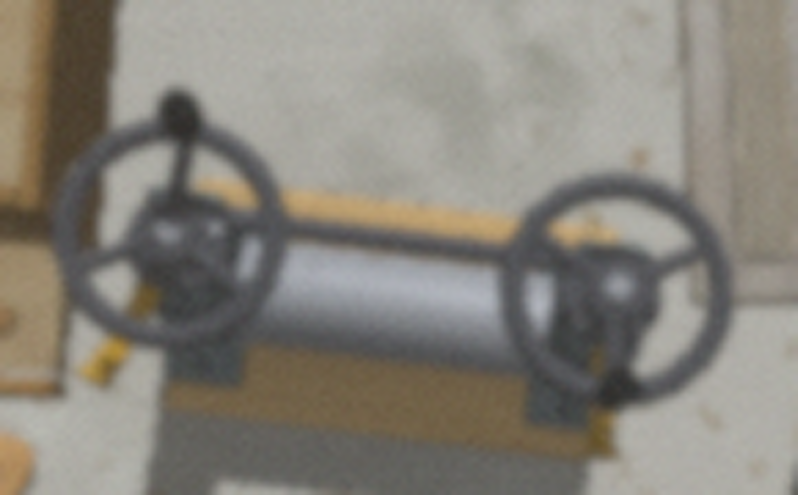

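Run:
```python
from h import *
z=np.load('pics/top0.npz'); w=pts(z['d'],dict(intrinsics=z['K'],extrinsics=z['T']))
hsv=cv2.cvtColor(z['im'],cv2.COLOR_RGB2HSV)
m=(hsv[...,0]>12)&(hsv[...,0]<32)&(hsv[...,1]>110)
m[:195]=0;m[240:]=0;m[:,:190]=0;m[:,325:]=0
n,l,st,ce=cv2.connectedComponentsWithStats((m&(w[...,2]>.15)).astype(np.uint8))
C={0:np.array([.5133,.022]),1:np.array([.4845,-.175])}
for i in range(1,n):
  if st[i,4]>2:
    vs,us=np.where(l==i)
    for v,u in sorted(zip(vs,us))[::2]:
      p=w[v,u]; k=0 if u<250 else 1; r=p[:2]-C[k]; print(i,u,v,p.round(3),'r',np.hypot(*r).round(3),'ang',np.degrees(np.arctan2(r[1],r[0])).round(0))
for q,k in (((.5596,.0134),0),((.4394,-.1703),1)):
  r=np.array(q)-C[k]; print(np.hypot(*r),np.degrees(np.arctan2(r[1],r[0])))
# circle centres via rim fit
for k in C:
  mm=(abs(w[...,2]-.252)<.012)&(abs(np.hypot(w[...,0]-C[k][0],w[...,1]-C[k][1])-.048)<.012)
  P=w[mm]; A=np.c_[2*P[:,:2],np.ones(len(P))]; s=np.linalg.lstsq(A,(P[:,:2]**2).sum(1),rcond=None)[0]; print(s[:2],np.sqrt(s[2]+s[0]**2+s[1]**2),P[:,2].mean())
```

```text
1 206 202 [0.494 0.035 0.221] r 0.023 ang 146.0
1 207 203 [0.492 0.033 0.219] r 0.024 ang 154.0
1 206 204 [0.489 0.035 0.222] r 0.028 ang 152.0
1 205 205 [0.487 0.038 0.22 ] r 0.031 ang 150.0
1 207 205 [0.486 0.033 0.221] r 0.029 ang 158.0
1 206 206 [0.484 0.035 0.221] r 0.032 ang 156.0
2 201 211 [0.469 0.044 0.249] r 0.05 ang 154.0
2 201 212 [0.469 0.048 0.22 ] r 0.051 ang 150.0
2 199 213 [0.467 0.052 0.222] r 0.056 ang 147.0
2 201 213 [0.466 0.047 0.222] r 0.053 ang 152.0
2 198 214 [0.461 0.05  0.253] r 0.059 ang 152.0
2 200 214 [0.464 0.05  0.218] r 0.056 ang 150.0
2 202 214 [0.464 0.045 0.222] r 0.054 ang 155.0
2 198 215 [0.459 0.051 0.25 ] r 0.061 ang 152.0
2 200 215 [0.462 0.05  0.221] r 0.059 ang 152.0
2 196 216 [0.457 0.056 0.247] r 0.066 ang 149.0
2 198 216 [0.459 0.054 0.225] r 0.063 ang 149.0
2 200 216 [0.459 0.05  0.222] r 0.061 ang 153.0
2 196 217 [0.454 0.055 0.252] r 0.068 ang 151.0
2 198 217 [0.457 0.055 0.22 ] r 0.065 ang 150.0
2 196 218 [0.452 0.055 0.251] r 0.07 ang 152.0
2 198 218 [0.454 0.055 0.221] r 0.068 ang 151.0
3 289 225 [ 0.432 -0.168  0.251] r 0.053 ang 173.0
3 289 226 [ 0.431 -0.171  0.224] r 0.054 ang 176.0
3 288 227 [ 0.429 -0.169  0.22 ] r 0.056 ang 174.0
3 290 227 [ 0.427 -0.171  0.249] r 0.058 ang 176.0
3 289 228 [ 0.424 -0.168  0.25 ] r 0.06 ang 173.0
3 288 229 [ 0.423 -0.168  0.223] r 0.061 ang 174.0
3 287 230 [ 0.421 -0.166  0.221] r 0.064 ang 172.0
3 289 230 [ 0.42  -0.168  0.249] r 0.065 ang 174.0
3 288 231 [ 0.418 -0.166  0.246] r 0.068 ang 172.0
0.04709193136833528 -10.522493207321508
0.04534423888433896 174.05051866793517
[0.51369716 0.02175013] 0.046385907515673876 0.2518665420384619
[ 0.48541459 -0.17510391] 0.046652449302119835 0.25183103063446144
```

Run:
```python
from h import *
for f in('top0','sc0'):
  z=np.load(f'pics/{f}.npz'); w=pts(z['d'],dict(intrinsics=z['K'],extrinsics=z['T']))
  m=(w[...,2]>.2)&(w[...,0]>.25)&(w[...,0]<.95)&(abs(w[...,1])<.7)
  n,l,st,ce=cv2.connectedComponentsWithStats(m.astype(np.uint8))
  for i in range(1,n):
    q=w[l==i]
    if len(q)>30: print(f,len(q),ce[i].round(),q.min(0).round(3),q.max(0).round(3))
p=camera_params('wrist');print(np.array(p['extrinsics']).round(3))
```

```text
top0 8091 [128.  88.] [0.533 0.068 0.2  ] [0.801 0.358 0.43 ]
top0 1116 [210. 193.] [ 0.447 -0.029  0.201] [0.568 0.073 0.303]
top0 1066 [291. 204.] [ 0.413 -0.226  0.208] [ 0.537 -0.124  0.301]
sc0 1956 [14. 86.] [0.25  0.48  0.218] [0.361 0.666 0.484]
sc0 7878 [246. 107.] [ 0.449 -0.032  0.2  ] [0.802 0.357 0.428]
sc0 1694 [270. 248.] [ 0.413 -0.23   0.2  ] [ 0.541 -0.126  0.3  ]
[[ 0.439  0.862  0.252  0.217]
 [ 0.898 -0.421 -0.126  0.618]
 [-0.003  0.282 -0.96   0.384]
 [ 0.     0.     0.     1.   ]]
```

Run:
```python
from h import *
for f in('top0','sc0'):
  z=np.load(f'pics/{f}.npz'); w=pts(z['d'],dict(intrinsics=z['K'],extrinsics=z['T']))
  for zz in(.2,.22,.25,.3,.33,.38,.42):
    m=(w[...,2]>zz)&(w[...,2]<zz+.03)&(w[...,0]>.5)&(w[...,0]<.95)&(w[...,1]>.085)&(w[...,1]<.4)
    q=w[m]; 
    if len(q): print(f,zz,len(q),np.percentile(q,1,axis=0).round(3),np.percentile(q,99,axis=0).round(3))
  m=(w[...,2]>.31)&(abs(w[...,1]-.1)<.12)&(w[...,0]>.5)&(w[...,0]<.9);q=w[m];print(q.min(0),q.max(0))
```

```text
top0 0.2 1683 [0.538 0.086 0.2  ] [0.767 0.353 0.229]
top0 0.22 566 [0.748 0.088 0.221] [0.771 0.341 0.25 ]
top0 0.25 649 [0.75  0.088 0.25 ] [0.774 0.34  0.28 ]
top0 0.3 771 [0.757 0.088 0.3  ] [0.78 0.34 0.33]
top0 0.33 855 [0.76  0.087 0.33 ] [0.784 0.34  0.36 ]
top0 0.38 1061 [0.767 0.088 0.38 ] [0.79  0.34  0.409]
top0 0.42 686 [0.774 0.088 0.42 ] [0.8   0.338 0.429]
[0.75664091 0.06782758 0.31011176] [0.7939025  0.21995675 0.43036613]
sc0 0.2 1239 [0.54  0.086 0.2  ] [0.77  0.352 0.229]
sc0 0.22 581 [0.75  0.088 0.22 ] [0.774 0.339 0.25 ]
sc0 0.25 626 [0.752 0.087 0.25 ] [0.777 0.338 0.28 ]
sc0 0.3 684 [0.759 0.087 0.3  ] [0.783 0.339 0.33 ]
sc0 0.33 713 [0.762 0.087 0.33 ] [0.787 0.338 0.36 ]
sc0 0.38 800 [0.768 0.087 0.38 ] [0.793 0.339 0.41 ]
sc0 0.42 234 [0.775 0.09  0.42 ] [0.801 0.336 0.427]
[0.7582813  0.06543603 0.31008561] [0.79609651 0.21998991 0.42762964]
```

```bash
cat >> h.py <<'E'
from scipy.spatial.transform import Rotation as Ro
def go(t,yaw,verbose=1):
    s=get_state(); R=Ro.from_rotvec(s['tool_rot']).as_matrix(); y=np.degrees(np.arctan2(R[1,0],R[0,0]))
    d=R.T@(np.array(t)-s['position'])*1000
    print('t',s['time'],'shift',d.round(1),'spin',((y-yaw+180)%360-180).round(1),'yaw',y.round(1),'pos',s['position'].round(4),'j7',s['joint_positions'][6].round(2),'F',s['ft_force'].round(1))
E
python3 -c "
from h import *
go((.56,.0133,.38),169.5)"
```

```text
t 0.1 shift [-496.9 -391.3 -143.7] spin -15.6 yaw 153.9 pos [0.286  0.5832 0.2356] j7 -0.06 F [0.4 0.2 0.4]
```

arm_command --pt "70 0 0 -40 0" --pt "70 0 0 -80 0" --pt "70 0 0 -120 0" --pt "70 0 0 -140 0"

```text
time: 0.43
position: [0.2864, 0.5843, 0.3818]
tool_rot: [0.71, 3.059, 0.009]
ft_force: [-0.5, -0.5, 0.5]
grip_width: 0.831
grip_force: 0.0
```

arm_command --pt "50 -31 -24 0 0" --pt "50 -62 -49 0 0" --pt "50 -93 -73 0 0" --pt "50 -124 -98 0 0" --pt "50 -155 -122 0 0"

```text
time: 0.85
position: [0.372, 0.4039, 0.3762]
tool_rot: [-0.71, -3.06, 0.001]
ft_force: [0.7, 0.3, 0.7]
grip_width: 0.591
grip_force: 0.0
```

arm_command --pt "50 -31 -24 0 0" --pt "50 -62 -49 0 0" --pt "50 -93 -73 0 0" --pt "50 -124 -98 0 0" --pt "50 -155 -122 0 0"

```text
time: 1.27
position: [0.4574, 0.226, 0.3764]
tool_rot: [-0.71, -3.06, -0.0]
ft_force: [0.8, 0.6, 0.5]
grip_width: 0.579
grip_force: 0.0
```

arm_command --pt "50 -31 -24 0 -5" --pt "50 -62 -49 0 -10" --pt "50 -93 -73 0 -15" --pt "50 -124 -98 0 -15" --pt "50 -155 -122 0 -15"

```text
time: 1.68
position: [0.5428, 0.0483, 0.3764]
tool_rot: [-0.304, -3.127, -0.0]
ft_force: [0.8, 0.2, -0.5]
grip_width: 0.569
grip_force: 0.0
```

```bash
python3 -c "
from h import *
go((.56,.0133,.38),169.5)
shot('wrist','w1')"
```

```text
t 1.6833 shift [-23.6 -31.   -3.6] spin -0.6 yaw 168.9 pos [0.5428 0.0483 0.3764] j7 1.26 F [ 0.8  0.2 -0.5]
```

View pics/w1.png

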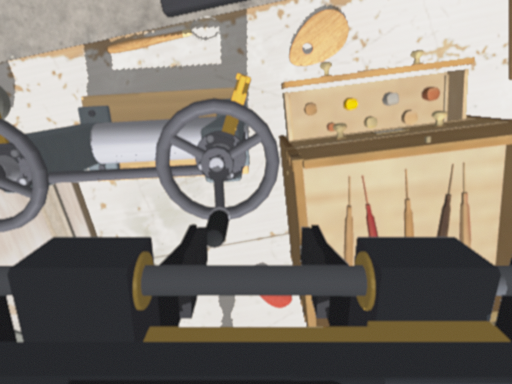

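The wrist picture shows the wheel with its hub at (217,162), handle top near (216,232) and pointer tip near (243,78).

Run:
```python
from h import *
z=np.load('pics/w1.npz'); K,T=z['K'],z['T']; w=pts(z['d'],dict(intrinsics=K,extrinsics=T)); im=z['im']
P=w.reshape(-1,3); ok=~np.isnan(P[:,0]); 
c=np.array([.5137,.0218])
m=(abs(w[...,2]-.252)<.008)&(abs(np.hypot(w[...,0]-c[0],w[...,1]-c[1])-.048)<.012)
Q=w[m]; s=np.linalg.lstsq(np.c_[2*Q[:,:2],np.ones(len(Q))],(Q[:,:2]**2).sum(1),rcond=None)[0]; c=s[:2]; print('c',c,np.sqrt(s[2]+c@c),len(Q),Q[:,2].max())
m=(w[...,2]>.293)&(w[...,2]<.302)&(np.hypot(w[...,0]-.56,w[...,1]-.013)<.02); h=(w[m].min(0)+w[m].max(0))/2; print('handle',h,w[m].mean(0),m.sum())
hsv=cv2.cvtColor(im,cv2.COLOR_RGB2HSV)
m=(hsv[...,0]>12)&(hsv[...,0]<32)&(hsv[...,1]>130)&(w[...,2]>.235)&(w[...,2]<.26)&(np.hypot(w[...,0]-c[0],w[...,1]-c[1])<.09)
q=w[m]; print('ptr',len(q),q.mean(0),q[:,2].mean(), 'r',np.hypot(*(q[:,:2]-c).T).max())
a=lambda p:np.degrees(np.arctan2(p[1]-c[1],p[0]-c[0]))
far=q[np.hypot(*(q[:,:2]-c).T)>.058]; print('tip',far.mean(0),len(far),a(far.mean(0)),a(q.mean(0)),a(h),np.hypot(*(h[:2]-c)))
go((h[0],h[1],.28),169)
```

```text
c [0.51552289 0.02232029] 0.045986835343329306 4917 0.259643812564465
handle [0.56235108 0.01539305 0.29746428] [0.56150967 0.01550899 0.29901724] 367
ptr 172 [0.45737351 0.05497029 0.25002888] 0.2500288840703087 r 0.07285411265741551
tip [0.45737351 0.05497029 0.25002888] 172 150.6864499299874 150.6864499299874 -8.414681079568595 0.04733778403963919
t 1.7333 shift [-21.  -18.4  96.3] spin -0.8 yaw 168.2 pos [0.5454 0.0383 0.3762] j7 1.27 F [ 1.6 -6.1 -0.1]
```

arm_command --pt "50 0 0 0 0" --pt "50 0 0 0 0" --pt "50 0 0 0 0"

```text
time: 1.98
position: [0.5421, 0.0519, 0.3762]
tool_rot: [-0.301, -3.126, -0.001]
ft_force: [-1.1, 0.1, -0.2]
grip_width: 0.574
grip_force: 0.0
```

```bash
python3 -c "
from h import *
go((.5615,.0148,.281),170.5)"
```

```text
t 1.9833 shift [-26.2 -32.7  95.1] spin -1.5 yaw 169.0 pos [0.5421 0.0519 0.3762] j7 1.26 F [-1.1  0.1 -0.2]
```

arm_command --pt "50 -13 -16 0 0" --pt "50 -26 -33 0 -1.5" --pt "50 -26 -33 0 -1.5" --pt "50 -26 -33 20 -1.5" --pt "50 -26 -33 40 -1.5"

```text
time: 2.4
position: [0.5621, 0.0147, 0.3371]
tool_rot: [0.26, 3.128, 0.002]
ft_force: [0.6, -0.1, -1.4]
grip_width: 0.572
grip_force: 0.0
```

```bash
python3 -c "
from h import *
go((.5615,.0148,.281),170.5)"
```

```text
t 2.4 shift [ 0.8 -0.1 56.1] spin 0.0 yaw 170.5 pos [0.5621 0.0147 0.3371] j7 1.37 F [ 0.6 -0.1 -1.4]
```

arm_command --pt "50 0 0 20 0" --pt "50 0 0 40 0" --pt "50 0 0 56 0" --pt "50 0 0 56 0" --newtons 20

```text
time: 2.73
position: [0.5594, 0.0152, 0.2769]
tool_rot: [-0.258, -3.125, 0.001]
ft_force: [-0.6, 0.8, -0.5]
grip_width: 0.573
grip_force: 0.0
```

arm_command --pt "10 0 0 0 0" --pt "10 0 0 0 0" --pt "10 0 0 0 0" --pt "10 0 0 0 0" --pt "10 0 0 0 0" --newtons 20

```text
time: 3.15
position: [0.5621, 0.013, 0.2815]
tool_rot: [0.263, 3.129, 0.001]
ft_force: [0.3, 0.5, 1.2]
grip_width: 0.283
grip_force: 0.0
```

Run:
```python
from h import *
go((.5615,.0148,.281),170.5)
# waypoints: rotate about axis by 6 deg/row cw, in tool frame at call start (tool x points to axis: radius 47.3)
s=get_state(); c=np.array([.5148,.0222]); R=Ro.from_rotvec(s['tool_rot']).as_matrix()
print('axis in tool mm',(R.T@np.r_[c-s['position'][:2],0]*1000).round(1), s['grip_width'],s['grip_force'])
for a in range(6,31,6): print(a,(47.3*(1-np.cos(np.radians(a)))).round(1),(47.3*np.sin(np.radians(a))).round(1))
```

```text
t 3.15 shift [0.9 1.6 0.5] spin -0.1 yaw 170.4 pos [0.5621 0.013  0.2815] j7 1.38 F [0.3 0.5 1.2]
axis in tool mm [48.2  1.1 -0.1] 0.2831216497294928 0.0
6 0.3 4.9
12 1.0 9.8
18 2.3 14.6
24 4.1 19.2
30 6.3 23.6
```

arm_command --pt "10 0 0 0 0" --pt "10 0 0 0 0" --pt "10 0 0 0 0" --newtons 20

```text
time: 3.4
position: [0.5622, 0.0133, 0.2813]
tool_rot: [0.263, 3.129, 0.001]
ft_force: [0.7, 0.8, 2.7]
grip_width: 0.194
grip_force: 20.0
```

arm_command --pt "10 0.3 -4.9 0 6" --pt "10 1.0 -9.8 0 12" --pt "10 2.3 -14.6 0 18" --pt "10 4.1 -19.2 0 24" --pt "10 6.3 -23.6 0 30"

```text
time: 3.82
position: [0.5519, -0.0084, 0.2813]
tool_rot: [1.07, 2.953, 0.003]
ft_force: [-0.6, 2.9, 2.9]
grip_width: 0.202
grip_force: 20.0
```

```bash
cat >> h.py <<'E'
def chk():
    go((.5148,.0222,.281),140); s=get_state(); c=np.array([.5148,.0222]); r=s['position'][:2]-c
    print('tcp ang',np.degrees(np.arctan2(r[1],r[0])),'r',np.hypot(*r),s['grip_width'],s['grip_force'],s['joint_positions'].round(2))
E
python3 -c "
from h import *
chk()"
```

```text
t 3.8167 shift [48.1 -0.3  0.3] spin 0.1 yaw 140.1 pos [ 0.5519 -0.0084  0.2813] j7 0.88 F [-0.6  2.9  2.9]
tcp ang -39.470356247616245 r 0.048095044723121386 0.20191913406652923 19.99483755324036 [-0.48  0.09  0.48  1.65 -0.04  1.41  0.88]
```

arm_command --pt "10 0.3 -4.9 0 6" --pt "10 1.0 -9.8 0 12" --pt "10 2.3 -14.6 0 18" --pt "10 4.1 -19.2 0 24" --pt "10 6.3 -23.6 0 30"

```text
time: 4.23
position: [0.5321, -0.0221, 0.2812]
tool_rot: [1.798, 2.576, 0.004]
ft_force: [-0.2, 3.7, 2.5]
grip_width: 0.2
grip_force: 20.0
```

arm_command --pt "10 0.3 -4.9 0 6" --pt "10 1.0 -9.8 0 12" --pt "10 2.3 -14.6 0 18" --pt "10 4.1 -19.2 0 24" --pt "10 6.3 -23.6 0 30"

```text
time: 4.65
position: [0.5081, -0.0241, 0.2812]
tool_rot: [-2.403, -2.023, -0.006]
ft_force: [2.1, 3.3, 1.1]
grip_width: 0.2
grip_force: 20.0
```

```bash
python3 -c "
from h import *
chk()"
```

```text
t 4.65 shift [46.8 -1.3  0.4] spin -59.8 yaw 80.2 pos [ 0.5081 -0.0241  0.2812] j7 -0.18 F [2.1 3.3 1.1]
tcp ang -98.27575714073687 r 0.046794458219824524 0.2000167434546929 19.9943656520918 [-0.51 -0.02  0.5   1.75  0.01  1.41 -0.18]
```

arm_command --pt "10 0.3 -4.9 0 6" --pt "10 1.0 -9.8 0 12" --pt "10 2.3 -14.6 0 18" --pt "10 4.1 -19.2 0 24" --pt "10 6.3 -23.6 0 30"

```text
time: 5.07
position: [0.4863, -0.0139, 0.2812]
tool_rot: [-2.845, -1.332, -0.007]
ft_force: [4.6, 3.8, 0.0]
grip_width: 0.198
grip_force: 20.0
```

arm_command --pt "10 0.3 -4.9 0 6" --pt "10 1.0 -9.8 0 12" --pt "10 2.3 -14.6 0 18" --pt "10 4.1 -19.2 0 24" --pt "10 6.3 -23.6 0 30"

```text
time: 5.48
position: [0.4726, 0.0056, 0.2813]
tool_rot: [-3.092, -0.55, -0.008]
ft_force: [5.9, 1.7, -0.5]
grip_width: 0.198
grip_force: 20.0
```

```bash
python3 -c "
from h import *
chk()"
```

```text
t 5.4833 shift [45.3 -1.1  0.5] spin -119.8 yaw 20.2 pos [0.4726 0.0056 0.2813] j7 -1.32 F [ 5.9  1.7 -0.5]
tcp ang -158.5068450494677 r 0.0453263718889094 0.19782953650065518 19.99451892916113 [-0.51 -0.1   0.41  1.82  0.04  1.41 -1.32]
```

arm_command --pt "10 0.3 -4.9 0 6" --pt "10 1.0 -9.8 0 12" --pt "10 2.3 -14.6 0 18" --pt "10 4.1 -19.2 0 24" --pt "10 6.3 -23.6 0 30"

```text
time: 5.9
position: [0.4702, 0.0292, 0.2812]
tool_rot: [-3.129, 0.27, -0.007]
ft_force: [4.9, 0.1, 0.1]
grip_width: 0.199
grip_force: 20.0
```

arm_command --pt "10 0.3 -4.9 0 6" --pt "10 1.0 -9.8 0 12" --pt "10 2.9 -16.2 0 20" --pt "10 2.9 -16.2 0 20" --pt "10 2.9 -16.2 0 20"

```text
time: 6.32
position: [0.4754, 0.0445, 0.2812]
tool_rot: [-3.037, 0.798, -0.005]
ft_force: [5.8, 1.4, 1.6]
grip_width: 0.202
grip_force: 20.0
```

Run:
```python
from h import *
chk()
im=shot('wrist','w2')[0]; t=shot('top','t2')[0]
c=cv2.resize(t[150:240,180:325],(512,318),interpolation=cv2.INTER_CUBIC)
cv2.imwrite('pics/v2.png',cv2.resize(np.vstack([im,c])[:,:,::-1],None,fx=.85,fy=.85))
```

```text
t 6.3167 shift [45.2  0.1  0.3] spin -169.5 yaw -29.5 pos [0.4754 0.0445 0.2812] j7 -2.26 F [5.8 1.4 1.6]
tcp ang 150.47334329121543 r 0.04522418809917333 0.20243294940740342 20.006089678499848 [-0.49 -0.08  0.33  1.81  0.03  1.41 -2.26]
```

View pics/v2.png

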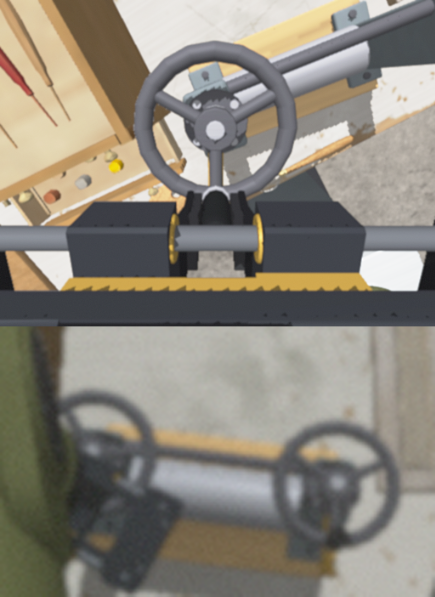

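The wrist view shows the handle still between the fingers at (215,205), in line with the hub and hiding the pointer. The other wheel is unchanged. Next I release, lift and check.

arm_command --pt "45 0 0 0 0" --pt "45 0 0 0 0" --pt "45 0 0 0 0" --pt "45 0 0 0 0" --pt "45 0 0 0 0"

```text
time: 6.83
position: [0.4737, 0.0438, 0.2802]
tool_rot: [3.037, -0.802, -0.002]
ft_force: [-0.3, 0.7, 0.5]
grip_width: 0.475
grip_force: 0.0
```

arm_command --pt "45 0 0 -20 0" --pt "45 0 0 -50 0" --pt "45 0 0 -90 0" --pt "45 0 0 -120 0" --pt "45 0 0 -120 0"

```text
time: 7.25
position: [0.476, 0.0441, 0.407]
tool_rot: [-3.033, 0.801, -0.014]
ft_force: [-0.7, -0.6, -0.2]
grip_width: 0.518
grip_force: 0.0
```

arm_command --pt "45 -30 0 0 7" --pt "45 -30 0 0 7" --pt "45 -30 0 0 7"

```text
time: 7.5
position: [0.4474, 0.0596, 0.4007]
tool_rot: [-2.984, 0.982, 0.0]
ft_force: [1.2, -0.4, 0.0]
grip_width: 0.517
grip_force: 0.0
```

Run:
```python
from h import *
chk()
shot('wrist','w3')
```

```text
t 7.5 shift [ 76.4 -10.  119.7] spin -176.4 yaw -36.4 pos [0.4474 0.0596 0.4007] j7 -2.44 F [ 1.2 -0.4  0. ]
tcp ang 151.00789459283683 r 0.07708307807465153 0.5167421275133152 0.0 [-0.51 -0.15  0.28  1.63  0.04  1.66 -2.44]
```

View pics/w3.png

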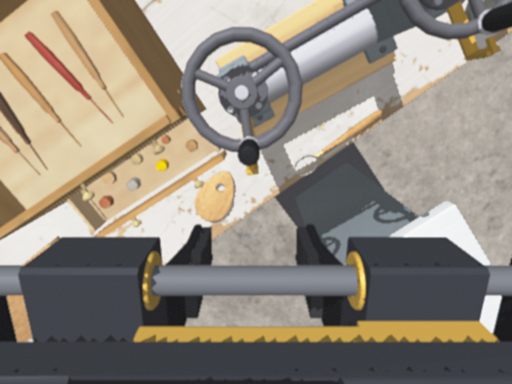

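The handle top at (249,152) sits over the pointer, whose tip shows at (252,168), with the hub at (242,93). I'll measure the alignment.

Run:
```python
from h import *
z=np.load('pics/w3.npz'); w=pts(z['d'],dict(intrinsics=z['K'],extrinsics=z['T'])); im=z['im']
c=np.array([.515,.0222]); rad=lambda c:np.hypot(w[...,0]-c[0],w[...,1]-c[1])
m=(abs(w[...,2]-.252)<.008)&(abs(rad(c)-.048)<.012)
Q=w[m]; s=np.linalg.lstsq(np.c_[2*Q[:,:2],np.ones(len(Q))],(Q[:,:2]**2).sum(1),rcond=None)[0]; c=s[:2]
a=lambda p:np.degrees(np.arctan2(p[1]-c[1],p[0]-c[0])).round(1)
m=(w[...,2]>.29)&(w[...,2]<.304)&(rad(c)<.07); h=w[m].mean(0)
hsv=cv2.cvtColor(im,cv2.COLOR_RGB2HSV)
m=(hsv[...,0]>12)&(hsv[...,0]<32)&(hsv[...,1]>130)&(w[...,2]>.235)&(w[...,2]<.26)&(rad(c)<.09)
q=w[m]; print(c,h,a(h),q.mean(0),len(q),a(q.mean(0)))
```

```text
[0.51628964 0.02179036] [0.47597452 0.04377951 0.29893279] 151.4 [0.45591194 0.05573473 0.24843095] 67 150.7
```

Aligned to within 1°.

```bash
python3 -c "
from bench import *
print(close_job())"
```

```text
the job is handed in; nothing more can be done
None
```

I cranked the left wheel about 200° clockwise, released it and handed the job in: its handle measured within about 1° of its pointer, and the other wheel was not touched.

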